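Send the used red make-up stick down the tipping sorter

ROBOT

A 6-joint arm with a two-finger parallel gripper is mounted at the origin on the work surface. World frame = base frame: x ahead of the robot, y to its left, z up, the work surface at z = 0. Lengths are in m, angles in rad, forces in N, time in s.
With the tool pointing down it reaches from about 0.35 to 0.775 m from the base axis. Payload 5.5 kg.
Tool frame: the origin (TCP) lies at the very end of the fingers, on their centre line; the grasp point (between the pads) lies 19 mm behind it (env.grip_point_offset is the distance from the TCP to the grasp point, in m); z points along the fingers, y is the line along which they close (so a half turn about z gives the same grasp; the last joint's range is limited). The gripper opens to 85 mm and grips with 20 to 120 N. Pads are 22 mm wide; open, the fingers measure 114 mm over their backs; the gripper's body (76 mm by 85 mm) begins 54 mm behind the grasp point. The pads swing forward as they close: fully open they stand 13 mm farther back than shut.
Start: joints at [-1.465, 0.313, 0.046, 1.304, 0, 1.431], TCP at [0.14, -0.558, 0.231] pointing down, gripper open.
Joint ranges: [-2.76, 2.76], [-0.86, 1.69], [-1.03, 1.26], [-2.2, 2.34], [-1.47, 1.5], [-3.14, 3.14]. Speed limits (rad/s): [2.57, 2.57, 3.14, 3.14, 3.14, 3.14].

INTERFACE

Orientations are given as a unit quaternion [w, x, y, z].
In Python, from workcell import sensors, imaging, workorder, env gives the robot as it stands.
- The arm moves only by the shell command python3 -m handwheel 'ROWS' [FORCE]. ROWS is JSON, a list of rows, each a list of 5 numbers: the shift along the tool's x, y, z in mm, then the turn about the tool's z in rad, then the opening, from 0 (shut) to 1 (fully open). A call has 1 to 8 rows; each row is the pose to reach, as a shift and turn from the pose commanded when the call began, along the tool's axes at that moment; what a row does not reach only later rows make up. A row lasts 1/10 s, in which the tool goes at most 50 mm and 8.59 degrees, less where a joint would pass 70% of its speed; a pose out of reach is approached as far as the arm can. A call with a gripper value outside its range is refused whole. The fingers move at their own pace and stop on an object; FORCE is the grip in N (left out, the last holds). Time passes only in rows, so rows that repeat a pose let the fingers close. It gives the time, the measured TCP pose, the force, the opening and the grip force at its end, in the units of the state.
- sensors.get_state(): the state, without advancing time (a new reading comes with each control period).
- imaging.read_camera(name): name is "scene" or "top"; returns a dict with "color" (384x512x3 uint8, blue, green, red), "z_map" (384x512 float32, m along the optical axis (not along the pixel's ray), 0 where there is no reading), "fx", "fy", "cx", "cy" (pixels), "xyz" and "rotation" of the camera in the world. Camera axes: x right, y down, z forward; pixel columns grow to the right and rows downward; lengths in m; the calibration is good to about 2 mm. A picture is of the moment at which its call begins.
- workorder.hand_in(): hands the job in; it is judged then, once.
The state is a dict: "clock": time; "joint_pos": joint angles; "qvel": joint speeds; "tau": joint torques, N m; "tcp_pos": TCP position; "orientation": TCP orientation; "wrist_force": force on the tool from outside, world axes, zero at the start; "ft_torque": the same for the moment, N m; "finger_gap": finger opening in m; "grip_force": force on a finger pad.
Only numpy, scipy, OpenCV 4.12 (cv2) and the standard library are available. Lean on these libraries where they do the work, as an engineer would, in place of code of your own. Each camera call takes 0.05 s, during which the arm holds its last target. There are 200 camera calls.

TASK

The red-capped make-up stick on the rack has been used and must go for cleaning: pick it up and lay it gently (do not drop it from a height) on the half of the white tipping tray next to the yellow catch tray, parallel to the ridge over its hinge, and let go, so that its own weight tips the tray and it rolls down into the yellow catch tray. Leave the ivory-capped stick where it lies on the rack.

Things in the scene. Friction and masses are not known exactly. Their poses are not given: they have to be found in the camera images.
- red_stick_center (a point): Centre of the stick to send: tube 34 mm across, 90 mm long, 70 to 130 g, half bare aluminium, half dark red cap (towards its own +x, its long axis). Starts level, its two ends in cradles on a small wooden rack, centre 45 mm above the table, 37 mm above the rack's board; the middle 62 mm of its length is free on both sides. The rack's two places are 100 mm apart, side by side; which stick is where varies.
- ivory_stick_center (a point): Centre of the other make-up stick on the rack: same size, ivory-coloured cap. It must stay where it lies.
- rocker_mid (a point): Centre of the upper face, 94 mm above the table, of the white tipping tray: 128 mm wide inside (along x, the hinge), 170 mm long (along y), open at both y ends, 12 mm lips along the sides, 4 mm ridge over the hinge. A weak spring holds it level when empty. A stick laid parallel to the ridge, 30 to 60 mm from it, tips that end down 0.3 rad and rolls off into the catch tray there; the tray swings back.
- yellow_tray_in (a point): Centre of the inner floor (13 mm above the table) of the yellow catch tray, where the stick must end: an open box 140 mm (along x, parallel to the hinge) by 120 mm, 45 mm high, walls 4 mm. It stands under one y end of the tipping tray, its centre 132 mm from the hinge; a grey one like it stands under the other end. Which end is yellow varies.
Mind the look-alikes: they are no part of the job. What is shaped like the part that bears red_stick_center but green is not meant.

How it is judged:
By the outcome, as a careful person would: the job done as asked, in the order asked, and still so for the second after the job is handed in, with the robot touching nothing.
It also fails if it takes over 37 s, if anything falls off the work surface, if the arm or the gripper's body presses on something with over 40 N, if the wrist force passes 120 N, or if a joint passes its speed limit or range.

## Working session

There is one attempt and no reset: what is moved stays moved. The work goes in short steps, Python scripts to look and compute and a shell command to move; the robot and the scene stay as the last step left them, time stands still between calls to the robot, and variables do not carry over. Pictures are saved under pics/ and viewed, at most 10 in all, crops included, and the job is handed in when it is done.

```bash
ls; mkdir -p pics
python3 - <<'E'
from workcell import sensors, imaging
import cv2, numpy as np
s=sensors.get_state(); print(s)
for n in("scene","top"):
    c=imaging.read_camera(n); np.savez(f"{n}0.npz",**c); cv2.imwrite(f"pics/{n}0.png",c["color"])
    print(n,c["fx"],c["cx"],c["cy"],c["xyz"],np.array(c["rotation"]).round(3).tolist())
E
```

```text
pics
{'clock': 0.0, 'joint_pos': array([-1.46463816e+00,  3.14007382e-01,  4.49594754e-02,  1.30360149e+00,
        2.80450884e-05,  1.43117447e+00]), 'qvel': array([-6.11600703e-04, -3.28860426e-04, -2.87418965e-04,  5.91161294e-05,
        3.49964641e-04, -9.04357981e-04]), 'tau': array([ 7.50250947e-04, -4.80623889e+01,  2.98534960e+01,  1.92341645e-02,
       -2.21747096e-04, -7.65919914e-07]), 'tcp_pos': array([ 0.13983603, -0.55720108,  0.23039693]), 'orientation': array([-9.26172436e-04,  9.92458096e-01,  1.22580869e-01,  2.95225226e-05]), 'wrist_force': array([ 0.59650325,  0.34772952, -0.2215708 ]), 'ft_torque': array([ 0.01407588, -0.00353136, -0.02702508]), 'grip_force': 0.0, 'finger_gap': 0.0855306355423469}
scene 447.2091261290209 259.83370354268413 194.88980801132172 [1.00112755 0.74504025 0.71214946] [-0.119, 0.211, 0.851, -0.465]
top 430.1489690515772 261.3825096074893 192.71384216902285 [ 0.40397876 -0.11716835  1.11410311] [-0.039, 0.709, -0.701, 0.061]
```

View pics/scene0.png

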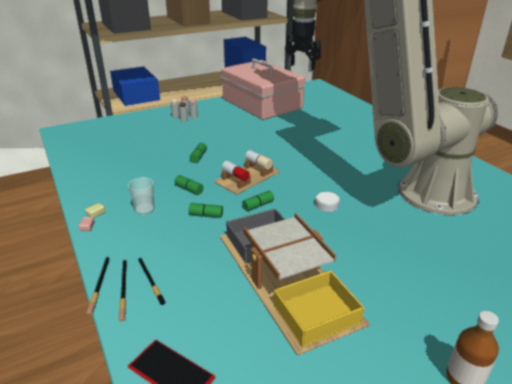

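View pics/top0.png

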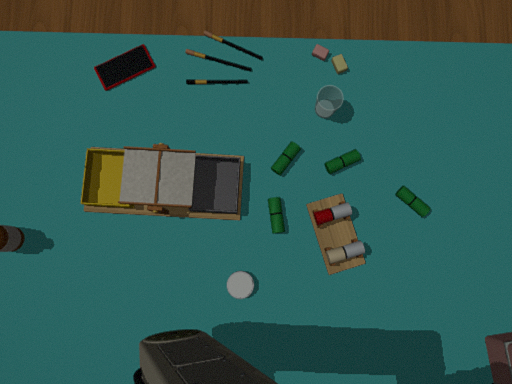

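The scene view shows the red cap at about (237,172), the ivory one at (259,160) and the yellow tray at (318,305). In the top view the red stick is at (332,214), the ivory one at (345,252), the white rocker at (158,178) and yellow on the left (+y) at (105,178). The green sticks are decoys. Next I measure.

```bash
cat > h.py <<'E'
import numpy as np, cv2
from scipy.spatial.transform import Rotation as R
def load(f): return dict(np.load(f))
def rot(c):
    r=np.array(c["rotation"]); return R.from_quat(r,scalar_first=True).as_matrix() if r.size==4 else r
def ray(c,u,v):
    d=np.stack([(np.asarray(u)-c["cx"])/c["fx"],(np.asarray(v)-c["cy"])/c["fy"],np.ones(np.shape(u))],-1); return d@rot(c).T
def cloud(c):
    v,u=np.mgrid[:384,:512]; return c["xyz"]+ray(c,u,v)*c["z_map"][...,None]
def plane(c,u,v,z):
    d=ray(c,u,v); return c["xyz"]+d*((z-c["xyz"][2])/d[...,2])[...,None]
def tri(c1,p1,c2,p2):
    a,b=ray(c1,*p1),ray(c2,*p2); t=np.linalg.lstsq(np.stack([a,-b],1),c2["xyz"]-c1["xyz"],rcond=None)[0]
    q,r=c1["xyz"]+a*t[0],c2["xyz"]+b*t[1]; return (q+r)/2,np.linalg.norm(q-r)
E
python3 - <<'E'
from h import *
roi={"top":{"rack":(300,190,370,275),"rock":(70,140,250,225)},"scene":{"rack":(210,145,285,195),"rock":(215,205,375,350)}}
cen={}
for n in("top","scene"):
    c=load(n+"0.npz");P=cloud(c);hsv=cv2.cvtColor(c["color"],cv2.COLOR_BGR2HSV);h,s,v=[hsv[...,i].astype(int) for i in range(3)]
    def sel(m,k):
        x0,y0,x1,y1=roi[n][k];o=np.zeros_like(m);o[y0:y1,x0:x1]=m[y0:y1,x0:x1];return o
    def show(name,m):
        vv,uu=np.nonzero(m);q=P[m];q=q[c["z_map"][m]>0]
        cen[n,name]=(uu.mean(),vv.mean());print(n,name,m.sum(),np.round([uu.mean(),vv.mean()],1),"med",np.median(q,0).round(4),"p2",np.percentile(q,3,0).round(3),"p98",np.percentile(q,97,0).round(3))
    red=sel(((h<8)|(h>170))&(s>150)&(v>60),"rack");show("red",red)
    yel=sel((h>20)&(h<32)&(s>150),"rock");show("yellow",yel)
    wh=sel((s<50)&(v>110)&(P[...,2]>0.08)&(P[...,2]<.11),"rock");show("white",wh)
    st=sel((P[...,2]>0.04)&(P[...,2]<.08)&((s<80)|red|((v>150)&(s<130))),"rack")
    nl,lab,stt,ce=cv2.connectedComponentsWithStats(st.astype(np.uint8))
    for i in range(1,nl):
        if stt[i,4]<60: continue
        m=lab==i;vv,uu=np.nonzero(m);r=cv2.minAreaRect(np.stack([uu,vv],1).astype(np.float32))
        show("stick%d"%i,m);print(r)
        if n=="top":
            z=np.percentile(P[m][:,2],95);b=plane(c,*cv2.boxPoints(r).T,0.045);print("ztop",z,"ctr",b.mean(0),"sides",np.linalg.norm(b[1]-b[0]),np.linalg.norm(b[2]-b[1]),"angs",[np.arctan2(*(b[i+1]-b[i])[1::-1]) for i in(0,1)])
    z=P[...,2]; print("wh z",np.percentile(z[wh],[5,50,95]))
c=load("top0.npz");m=None
for k in("red","yellow","white"): print(k,tri(load("top0.npz"),cen["top",k],load("scene0.npz"),cen["scene",k]))
E
```

```text
top red 207 [323.  215.8] med [ 0.4983 -0.3033  0.0598] p2 [ 0.484 -0.324  0.047] p98 [ 0.514 -0.285  0.064]
top yellow 2199 [103.  178.3] med [0.5917 0.2549 0.0132] p2 [0.52  0.201 0.008] p98 [0.658 0.289 0.054]
top white 3421 [157.4 177. ] med [0.5838 0.104  0.0942] p2 [0.526 0.02  0.091] p98 [0.643 0.178 0.098]
top stick1 460 [333.  212.8] med [ 0.5061 -0.3304  0.0597] p2 [ 0.486 -0.37   0.049] p98 [ 0.529 -0.286  0.064]
((332.610107421875, 212.86697387695312), (13.122220993041992, 37.451011657714844), 73.3007583618164)
ztop 0.06399663675089821 ctr [ 0.50790632 -0.33046052  0.045     ] sides 0.0953889837663241 0.032917557040562845 angs [np.float64(-1.2690038596676179), np.float64(-2.86742259602825)]
top stick2 489 [345.4 251.5] med [ 0.4112 -0.3582  0.0597] p2 [ 0.391 -0.399  0.049] p98 [ 0.433 -0.317  0.065]
((345.3292541503906, 251.4634246826172), (13.384275436401367, 37.68387985229492), 72.34988403320312)
ztop 0.06432374110336977 ctr [ 0.41223657 -0.36080523  0.045     ] sides 0.09489284608783545 0.032785980141642246 angs [np.float64(-1.2595281238540914), np.float64(-2.85065470
[... 405 characters left out ...]
d [ 0.4193 -0.3481  0.056 ] p2 [ 0.392 -0.398  0.041] p98 [ 0.439 -0.314  0.064]
((258.0856018066406, 158.8116455078125), (27.807558059692383, 10.510594367980957), 24.443954467773438)
scene stick2 264 [234.5 169.3] med [ 0.5141 -0.3194  0.0561] p2 [ 0.488 -0.366  0.042] p98 [ 0.533 -0.282  0.064]
((234.7508544921875, 169.4671173095703), (28.58823585510254, 10.235294342041016), 28.072484970092773)
wh z [0.09290816 0.094961   0.0970115 ]
red (array([ 0.49943032, -0.30584204,  0.04345003]), np.float64(0.0017967757974862652))
yellow (array([0.59248732, 0.24370911, 0.03829961]), np.float64(0.00991166310492049))
white (array([0.58168455, 0.10247332, 0.08989162]), np.float64(0.0073816227132850595))
```

Run:
```python
import cv2,numpy as np
a=cv2.imread("pics/top0.png");
x=cv2.resize(a[135:230,75:250],None,fx=4,fy=4,interpolation=cv2.INTER_CUBIC);y=cv2.resize(a[190:275,295:375],None,fx=2,fy=2,interpolation=cv2.INTER_CUBIC)
o=np.zeros((560,700,3),np.uint8);o[:380]=x;o[385:385+170,:160]=y
b=cv2.imread("pics/scene0.png")[145:195,205:290];o[385:535,200:455]=cv2.resize(b,None,fx=3,fy=3)
cv2.imwrite("pics/crop.png",o)
```

```text
(no output)
```

View pics/crop.png

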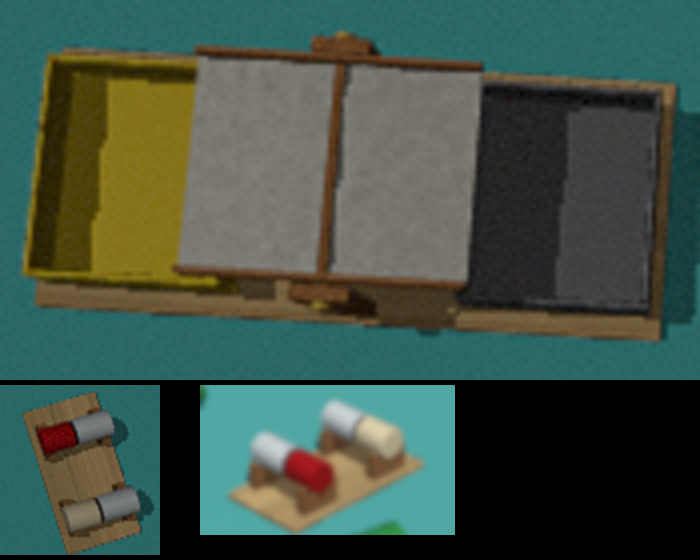

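The crop shows the ridge running from (340,65) to (323,272), i.e. top pixels (160.0,151.2) to (155.8,203). The red stick's cap points left, and both sticks are level in their cradles. Now I work out the tray pose and the shifts.

```bash
cat >> h.py <<'E'
def togo(goal,tip,ang=None):
    """shift (mm) in tool axes and turn (rad) from the measured pose"""
    from workcell import sensors
    s=sensors.get_state();M=R.from_quat(s["orientation"],scalar_first=True).as_matrix()
    a=np.arctan2(M[1,0],M[0,0]);d=(np.array([*goal,tip])-s["tcp_pos"])@M*1000
    print("clk",s["clock"],"tcp",s["tcp_pos"].round(4),"toolx ang",a.round(3),"shift",d.round(1),"turn",None if ang is None else round((a-ang+np.pi)%(2*np.pi)-np.pi,3))
E
python3 - <<'E'
from h import *
t=load("top0.npz");s=load("scene0.npz")
# ridge mask in top: brown pixels inside tray
P=cloud(t);hsv=cv2.cvtColor(t["color"],cv2.COLOR_BGR2HSV);S=hsv[...,1]
v,u=np.mgrid[:384,:512];w=(P[...,2]>.085)&(P[...,2]<.11)&(u>110)&(u<205)&(v>145)&(v<212)
r=w&(S>80)&(np.abs(u-158)<6)&(v>153)&(v<200);q=plane(t,u[r],v[r],.098)
vx,vy,x0,y0=cv2.fitLine(q[:,:2].astype(np.float32),cv2.DIST_HUBER,0,.01,.01).ravel();print("ridge n",r.sum(),"ang",np.arctan2(vy,vx),"pt",x0,y0)
b=[plane(t,np.float64(a),np.float64(c),.1) for a,c in [(75+197/4,135+52/4),(75+175/4,135+270/4),(75+482/4,135+66/4),(75+468/4,135+285/4)]]
print("corners",np.round(b,4)[:,:2].tolist(),"mid",np.mean(b,0)); print("side ang",[np.arctan2(*(b[i]-b[j])[1::-1]) for i,j in((0,2),(1,3))])
# white pixels in both views by depth: centre
for n,c in(("top",t),("scene",s)):
    Q=cloud(c);h=cv2.cvtColor(c["color"],cv2.COLOR_BGR2HSV);m=(h[...,1]<60)&(Q[...,2]>.088)&(Q[...,2]<.1)&(Q[...,1]>-.05)&(Q[...,1]<.25)
    rr=cv2.minAreaRect(Q[m][:,:2].astype(np.float32));print(n,rr)
togo((.508,-.330),.14,1.873)
E
```

```text
ridge n 127 ang -0.042165462 pt 0.58339524 0.0989304
corners [[0.6522, 0.1799], [0.5208, 0.1857], [0.6465, 0.01], [0.5141, 0.0141]] mid [0.58337833 0.09741593 0.1       ]
side ang [np.float64(1.537323848495927), np.float64(1.5318266552929578)]
top ((0.5933019518852234, 0.09881957620382309), (0.17086529731750488, 0.1432284563779831), 87.28387451171875)
scene ((0.28960734605789185, 0.07152550667524338), (0.7379387617111206, 0.18767254054546356), 5.578994274139404)
clk 0.1 tcp [ 0.1399 -0.5573  0.2305] toolx ang 0.246 shift [ 412.3 -130.7   90.8] turn -1.627
```

Measured heights: stick top 0.064 and cap triangulated at 0.043, so the stick centre is about 0.045. The rocker face is at 0.0945. Moving above the stick.

```bash
python3 -m handwheel '[[412,-131,60,-1.627,1],[412,-131,60,-1.627,1],[412,-131,60,-1.627,1],[412,-131,60,-1.627,1],[412,-131,60,-1.627,1],[412,-131,60,-1.627,1],[412,-131,60,-1.627,1],[412,-131,60,-1.627,1]]' 60; python3 -c "
from h import *; togo((.508,-.330),.12,1.873)"
```

```text
clock: 0.9
tcp_pos: [0.4783, -0.3479, 0.1757]
orientation: [-0.0, 0.748, 0.664, -0.0]
wrist_force: [-0.2, -1.6, -0.0]
finger_gap: 0.0853
grip_force: 0.0
clk 0.9 tcp [ 0.4783 -0.3479  0.1757] toolx ang 1.452 shift [21.3 27.4 55.7] turn -0.421
```

```bash
python3 -m handwheel '[[21,27,50,-0.42,1],[21,27,50,-0.42,1],[21,27,50,-0.42,1],[21,27,50,-0.42,1],[21,27,50,-0.42,1],[21,27,50,-0.42,1]]'
python3 - <<'E'
from h import *
from workcell import imaging
togo((.508,-.330),.028,1.873)
c=imaging.read_camera("scene");t=imaging.read_camera("top")
o=np.hstack([cv2.resize(c["color"][100:200,190:310],None,fx=3,fy=3),cv2.resize(t["color"][180:280,280:400],None,fx=3,fy=3)]);cv2.imwrite("pics/hover.png",o)
E
```

```text
clock: 1.5
tcp_pos: [0.5063, -0.3324, 0.1267]
orientation: [0.0, 0.597, 0.803, -0.0]
wrist_force: [0.2, 0.2, 0.1]
finger_gap: 0.0852
grip_force: 0.0
clk 1.5 tcp [ 0.5063 -0.3324  0.1267] toolx ang 1.863 shift [ 1.8  2.3 98.7] turn -0.01
```

View pics/hover.png

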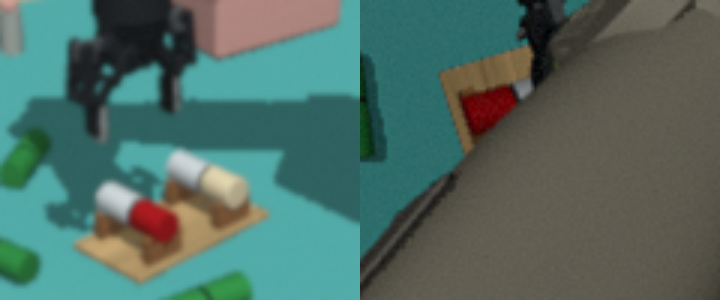

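The scene crop shows the two fingers (95,125) and (170,100) straddling above the red stick (135,210), clear of the ivory one. Descending and gripping.

```bash
python3 -m handwheel '[[1,1,45,-0.01,1],[1,1,80,-0.01,1],[1,1,98,-0.01,1],[1,1,98,-0.01,1],[1,1,98,-0.01,1]]'; python3 -m handwheel '[[0,0,0,0,0],[0,0,0,0,0],[0,0,0,0,0],[0,0,0,0,0],[0,0,0,0,0],[0,0,0,0,0],[0,0,0,0,0],[0,0,0,0,0]]' 60
```

```text
clock: 2.1
tcp_pos: [0.507, -0.3311, 0.0288]
orientation: [0.0, 0.592, 0.806, -0.0]
wrist_force: [0.4, -0.2, 1.1]
finger_gap: 0.0853
grip_force: 0.0
clock: 2.9
tcp_pos: [0.5077, -0.3313, 0.0295]
orientation: [0.001, 0.591, 0.806, -0.0]
wrist_force: [-1.8, -0.5, 5.6]
finger_gap: 0.0326
grip_force: 59.2
```

```bash
python3 -m handwheel '[[0,0,-20,0,0],[0,0,-50,0,0],[0,0,-100,0,0],[0,0,-130,0,0],[0,0,-130,0,0],[0,0,-130,0,0]]'
python3 - <<'E'
from h import *
from workcell import imaging
togo((.585,.143),.16,3.10)
c=imaging.read_camera("scene");np.savez("lift.npz",**c)
cv2.imwrite("pics/lift.png",cv2.resize(c["color"][80:220,180:320],None,fx=4,fy=4))
E
```

```text
clock: 3.5
tcp_pos: [0.5073, -0.3309, 0.1588]
orientation: [0.001, 0.591, 0.806, -0.0]
wrist_force: [-0.2, -0.5, -1.5]
finger_gap: 0.0324
grip_force: 59.7
clk 3.5 tcp [ 0.5073 -0.3309  0.1588] toolx ang 1.876 shift [428.7 216.5  -1.6] turn -1.224
```

View pics/lift.png

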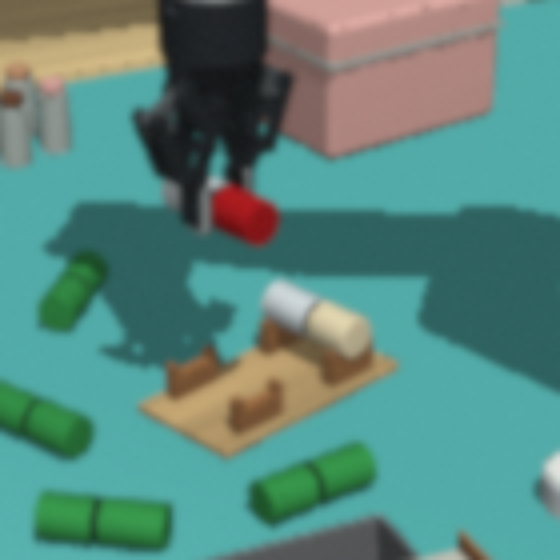

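The stick is held level (cap at (243,215)), the ivory one is undisturbed at (318,322), and the red place is empty. Carrying it over to the rocker.

```bash
python3 -m handwheel '[[429,216,-15,-1.224,0],[429,216,-15,-1.224,0],[429,216,-15,-1.224,0],[429,216,-15,-1.224,0],[429,216,-15,-1.224,0],[429,216,-15,-1.224,0],[429,216,-15,-1.224,0],[429,216,-15,-1.224,0]]'; python3 -c "
from h import *; togo((.585,.143),.16,3.10)"
```

```text
clock: 4.35
tcp_pos: [0.5698, 0.0659, 0.1685]
orientation: [-0.002, 0.03, 1.0, -0.0]
wrist_force: [0.6, -0.1, -1.1]
finger_gap: 0.0319
grip_force: 59.7
clk 4.35 tcp [0.5698 0.0659 0.1685] toolx ang 3.082 shift [-10.6  77.8   8.4] turn -0.018
```

```bash
python3 -m handwheel '[[-10,78,-10,-0.018,0],[-10,78,-10,-0.018,0],[-10,78,-10,-0.018,0],[-10,78,-10,-0.018,0],[-10,78,-10,-0.018,0]]'
python3 - <<'E'
from h import *
from workcell import imaging
togo((.585,.143),.10,3.10)
o=[]
for n,(x,y) in(("scene",(220,140)),("top",(80,110))):
    c=imaging.read_camera(n);np.savez(n+"p.npz",**c);o.append(cv2.resize(c["color"][y:y+150,x:x+130],None,fx=3,fy=3))
    P=cloud(c);h=cv2.cvtColor(c["color"],cv2.COLOR_BGR2HSV).astype(int);m=((h[...,0]<8)|(h[...,0]>170))&(h[...,1]>150)&(h[...,2]>60)&(P[...,2]>.1)&(P[...,1]>.05)&(P[...,1]<.25)&(P[...,0]>.45)
    print(n,m.sum(),np.median(P[m],0).round(4),np.percentile(P[m],3,0).round(3),np.percentile(P[m],97,0).round(3))
cv2.imwrite("pics/over.png",np.hstack(o))
E
```

```text
clock: 4.85
tcp_pos: [0.5854, 0.14, 0.1792]
orientation: [-0.001, 0.024, 1.0, -0.0]
wrist_force: [-0.5, -1.1, -0.5]
finger_gap: 0.0321
grip_force: 59.8
clk 4.85 tcp [0.5854 0.14   0.1792] toolx ang 3.093 shift [ 0.3  3.1 79.2] turn -0.007
scene 83 [0.5545 0.1574 0.1989] [0.542 0.154 0.19 ] [0.579 0.188 0.229]
top 214 [0.5558 0.1392 0.2104] [0.539 0.128 0.205] [0.573 0.153 0.215]
```

View pics/over.png

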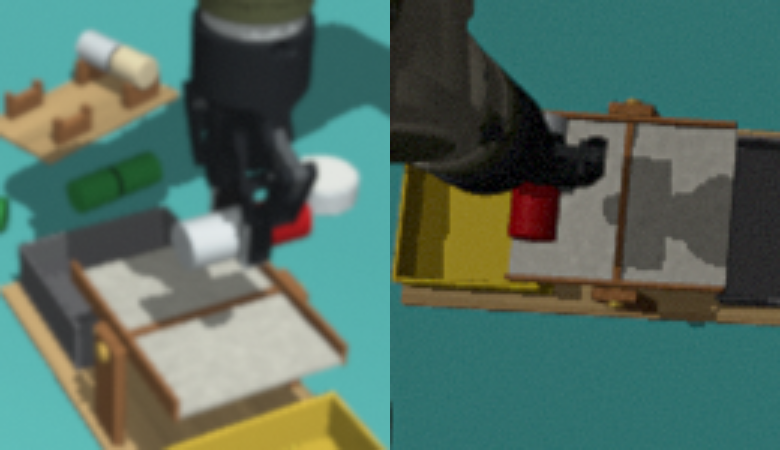

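The stick hangs level over the yellow-side half (cap at (535,212) in the crop), parallel to the ridge and about 43 mm from it. Its top is at about 0.213, so its bottom is roughly at TCP height. Lowering.

```bash
python3 -m handwheel '[[0,3,45,-0.007,0],[0,3,65,-0.007,0],[0,3,75,-0.007,0],[0,3,80,-0.007,0],[0,3,82,-0.007,0],[0,3,82,-0.007,0]]'
python3 - <<'E'
from h import *
from workcell import imaging
togo((.585,.143),.095,3.10)
c=imaging.read_camera("scene")
P=cloud(c);h=cv2.cvtColor(c["color"],cv2.COLOR_BGR2HSV);m=(h[...,1]<60)&(P[...,2]>.06)&(P[...,2]<.11)&(P[...,1]>.16)&(P[...,1]<.185)&(P[...,0]>.53)&(P[...,0]<.64);print("tray edge z",np.median(P[m],0))
cv2.imwrite("pics/low.png",cv2.resize(c["color"][170:300,220:350],None,fx=4,fy=4))
E
```

```text
clock: 5.55
tcp_pos: [0.5873, 0.1438, 0.0997]
orientation: [0.001, 0.021, 1.0, 0.0]
wrist_force: [0.9, 0.2, -1.4]
finger_gap: 0.0324
grip_force: 59.8
clk 5.55 tcp [0.5873 0.1438 0.0997] toolx ang 3.1 shift [ 2.3 -0.9  4.7] turn 0.0
tray edge z [0.58822482 0.17317073 0.094942  ]
```

View pics/low.png

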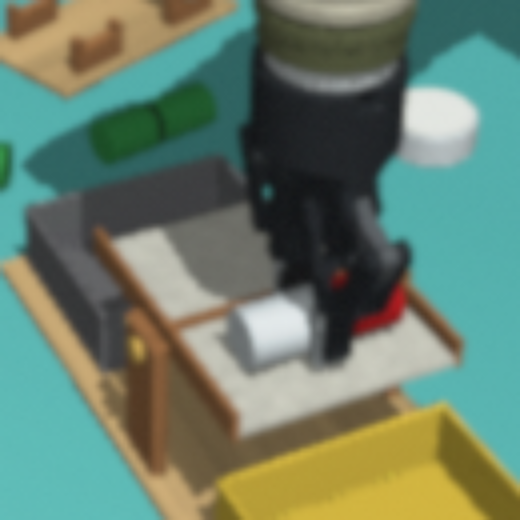

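The stick (270,330) is just above the still-level tray, between the lips, and the fingertip is at (335,358). I'll take it down a few more mm and check whether the tray dips.

```bash
cat > edge.py <<'E'
from h import *
from workcell import imaging
togo((.585,.143),.095,3.10)
c=imaging.read_camera("scene");P=cloud(c);h=cv2.cvtColor(c["color"],cv2.COLOR_BGR2HSV)
m=(h[...,1]<60)&(P[...,2]>.06)&(P[...,2]<.11)&(P[...,1]>.165)&(P[...,1]<.185)&(P[...,0]>.53)&(P[...,0]<.64);print("tray edge z",np.median(P[m],0))
E
python3 -m handwheel '[[1,-1,1,0,0],[1,-1,2,0,0],[1,-1,2,0,0]]'; python3 edge.py; python3 -m handwheel '[[0,0,1,0,0],[0,0,2,0,0],[0,0,2,0,0]]'; python3 edge.py
```

```text
clock: 5.9
tcp_pos: [0.5855, 0.1431, 0.097]
orientation: [0.0, 0.02, 1.0, -0.0]
wrist_force: [0.0, 0.2, -0.4]
finger_gap: 0.0323
grip_force: 59.8
clk 5.9 tcp [0.5855 0.1431 0.097 ] toolx ang 3.101 shift [ 0.5 -0.2  2. ] turn 0.001
tray edge z [0.58817744 0.17521213 0.09481848]
clock: 6.25
tcp_pos: [0.5853, 0.1431, 0.0945]
orientation: [-0.0, 0.02, 1.0, -0.0]
wrist_force: [-0.2, 0.6, -1.6]
finger_gap: 0.0322
grip_force: 59.8
clk 6.25 tcp [0.5853 0.1431 0.0945] toolx ang 3.101 shift [ 0.3 -0.1 -0.5] turn 0.001
tray edge z [0.58864274 0.17538173 0.0928385 ]
```

Contact has been made (the tray edge dipped 2 mm). Releasing, then lifting straight up.

```bash
python3 -m handwheel '[[0,0,0,0,1],[0,0,0,0,1],[0,0,-5,0,1],[0,0,-40,0,1],[0,0,-90,0,1],[0,0,-120,0,1],[0,0,-120,0,1],[0,0,-120,0,1]]';  python3 -m handwheel '[[0,0,0,0,1],[0,-50,-20,0,1],[0,-100,-40,0,1],[0,-150,-40,0,1],[0,-200,-40,0,1],[0,-250,-40,0,1],[0,-250,-40,0,1],[0,-250,-40,0,1]]'
python3 - <<'E'
from h import *
from workcell import imaging
o=[]
for n,(x,y) in(("scene",(210,140)),("top",(70,120))):
    c=imaging.read_camera(n);o.append(cv2.resize(c["color"][y:y+200,x:x+180],None,fx=2.2,fy=2.2))
    P=cloud(c);h=cv2.cvtColor(c["color"],cv2.COLOR_BGR2HSV).astype(int);m=((h[...,0]<8)|(h[...,0]>170))&(h[...,1]>150)&(h[...,2]>50)&(P[...,1]>.0)&(P[...,1]<.35)&(P[...,0]>.45)&(P[...,0]<.7)
    print(n,m.sum(),np.median(P[m],0).round(3))
cv2.imwrite("pics/end.png",np.hstack(o))
E
```

```text
clock: 7.1
tcp_pos: [0.5861, 0.1431, 0.216]
orientation: [0.001, 0.02, 1.0, 0.0]
wrist_force: [1.0, 0.0, -0.4]
finger_gap: 0.0855
grip_force: 0.0
clock: 7.9
tcp_pos: [0.5744, -0.1082, 0.253]
orientation: [-0.001, 0.022, 1.0, 0.001]
wrist_force: [-0.4, -0.6, -0.4]
finger_gap: 0.0851
grip_force: 0.0
scene 124 [0.565 0.275 0.046]
top 201 [0.562 0.268 0.043]
```

View pics/end.png

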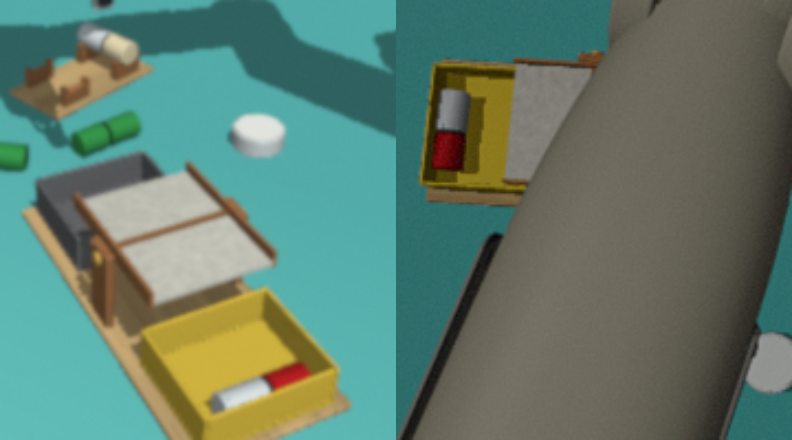

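The stick lies on the yellow tray's floor at (260,385), the rocker is level again, and the ivory stick is still on the rack. I'll let things settle and hand in.

```bash
python3 -m handwheel '[[0,0,0,0,1],[0,0,0,0,1],[0,0,0,0,1],[0,0,0,0,1],[0,0,0,0,1],[0,0,0,0,1],[0,0,0,0,1],[0,0,0,0,1]]'; python3 -c "
from workcell import workorder; print(workorder.hand_in())"
```

```text
clock: 8.8
tcp_pos: [0.5753, -0.1067, 0.2548]
orientation: [0.0, 0.02, 1.0, -0.0]
wrist_force: [0.3, 0.3, -1.1]
finger_gap: 0.0853
grip_force: 0.0
the job is handed in; nothing more can be done
None
```

The job is handed in at about 9 s: the red-capped stick was laid on the rocker, tipped it and rolled into the yellow catch tray, and the ivory-capped stick is still on the rack; no verdict was returned.

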